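Wind and pin the spring wheel of the kitchen tilt-out bin

ROBOT

A 6-joint arm with a two-finger parallel gripper is mounted at the origin on the work surface. World frame = base frame: x ahead of the robot, y to its left, z up, the work surface at z = 0. Lengths are in mm, angles in rad, forces in N, time in s.
With the tool pointing down it reaches from about 275 to 725 mm from the base axis. Payload 15.9 kg.
Tool frame: the origin (TCP) lies at the very end of the fingers, on their centre line; the grasp point (between the pads) lies 19 mm behind it; y points along the fingers, x is the direction in which the jaws open and shut, and the axes are right-handed (so a half turn about y gives the same grasp; the last joint's range is limited). The gripper opens to 85 mm and grips with 20 to 120 N. Pads are 22 mm wide; open, the fingers measure 114 mm over their backs; the gripper's body (76 mm by 85 mm) begins 54 mm behind the grasp point. The pads swing forward as they close: fully open they stand 13 mm farther back than shut.
Start: joints at [1.268, 0.213, -0.034, 1.323, 0, 1.571], TCP at [149.091, 477.239, 231.306] pointing down, gripper open.
Joint ranges: [-2.98, 2.98], [-0.74, 1.72], [-1.14, 1.35], [-2.1, 2.04], [-1.57, 1.44], [-3.14, 3.14]. Speed limits (rad/s): [1.89, 1.89, 2.39, 2.57, 3.14, 3.14].

INTERFACE

Orientations are given as a unit quaternion [w, x, y, z].
In Python, from cell import sensors, capture, r gives the robot as it stands. The module is installed in compiled form; this text tells all that it offers.
- The arm moves only by the tool servo_tool, never from a script. Its argument "increments" is a list of rows, each a list of 2 entries, a list of its own where there are three numbers: the shift along the world's x, y, z in m, then the turn about the world's z in rad. In form: [[[tx, ty, tz], spin], ...]. A call has exactly 8 rows; each row shifts and turns the commanded pose from where the row before left it; what a row does not reach is not made up. A row lasts 1/8 s, in which the tool goes at most 62.5 mm and 10.7 degrees, less where a joint would pass 70% of its speed; a pose out of reach is approached as far as the arm can. A call is refused whole if a number of a shift passes 0.0625 or a number of a turn 0.188, either way. A call with a gripper value outside its range is refused whole. "gripper" is the gripper command: -1 is fully open, 1 is shut, values between are in proportion, set as the call begins (left out, the last holds). The fingers move at their own pace and stop on an object; the grip force is fixed at half the most. Time passes only in rows, so rows that do not move let the fingers close, or fill a call up. It gives the time, the measured TCP pose, the force and the opening at its end, in the units of the state.
- sensors.state(): the state, without advancing time (a new reading comes with each control period).
- capture(name): name is "side" or "top" or "wrist"; returns a dict with "frame" (400x640x3 uint8, red, green, blue), "z_map" (400x640 float32, mm along the optical axis (not along the pixel's ray), 0 where there is no reading), "fx", "fy", "cx", "cy" (pixels), "rvec" (rotation vector, rad) and "tvec" (3), from world to camera coordinates, as OpenCV has them. Camera axes: x right, y down, z forward; pixel columns grow to the right and rows downward; lengths in mm; the calibration is good to about 2 mm. A picture is of the moment at which its call begins.
- r.close_job(): hands the job in, once; it reports no verdict.
The state is a dict: "clock": time; "qpos": joint angles; "qvel": joint speeds; "joint_torque": joint torques, N m; "tcp_pos": TCP position; "ee_rot": TCP orientation; "ft_force": force on the tool from outside, world axes, zero at the start; "moment": the same for the moment, N m; "gripper_width": opening from 0.0 (shut) to 1.0 (fully open).
Only numpy, scipy, OpenCV 4.12 (cv2) and the standard library are available. Lean on these libraries where they do the work, as an engineer would, in place of code of your own. Each camera call takes 0.05 s, during which the arm holds its last target.

TASK

Take the orange-headed locking pin from its wooden stand and put it through the hole in the lug of the red tension wheel on top of the white tilt-out bin. With the pin, turn the wheel anticlockwise (seen from above) against its spring, hold it there and feel for the lock hole in the ring underneath, then push the pin fully home so that it alone keeps the wheel wound, and let go. Feel your way gently: never load the pin with more than about 40 N, and leave the other kitchen things where they stand.

Things in the scene. Friction and masses are not known exactly. Their poses are not given: they have to be found in the camera images.
- pin_grip (a point): Centre of the orange head of the loose locking pin (50 g): an upright block 16 x 16 mm, 36 mm tall, its sides facing the point's x and y axes, z up along the pin. Below it a coaxial round steel shank, 10 mm diameter, 28 mm long, the last 4 mm tapered to 5 mm
- pin_shoulder (a point): The centre of the underside of the pin's orange head, where the shank begins (18 mm below pin_grip); z up along the pin
- pin_tip (a point): The very end of the pin's shank, on its axis, 28 mm below pin_shoulder
- pin: The loose locking pin as a whole; origin the same as pin_shoulder, z up along the pin
- stand: Fixed wooden block 80 x 80 x 40 mm, origin at the centre of its underside on the table. In the middle of its top is a hole 13 mm wide and 34 mm deep in which the pin starts upright, its head resting on the block's top
- bin: Fixed white plastic tilt-out bin, 200 mm (its x) by 260 mm (its y), 110 mm tall, origin at the centre of its underside on the table, front flap facing its -x. On top, centred on its z axis, it carries the tensioner: a black disc 164 mm across (top 114 mm above the table), the lock ring and above that the red wheel
- wheel_axis (a point): Point on the wheel's vertical turning axis, level with the top of the wheel's lug (146 mm above the table)
- wheel_hole (a point): Mouth of the hole in the lug, at the lug's top face (146 mm above the table), 55 mm from the axis; moves with the wheel, x axis pointing outwards. Hole 12 mm wide, small chamfer, right through the lug (10 mm thick, 26 mm wide, reaching 71 mm from the axis). The ring's top is 2 mm below the lug: off the lock hole the pin stops there, head 16 mm above the lug; in it, the head rests on the lug
- wheel (a joint): Turn of the red wheel (hub 68 mm across, 10 mm thick, steel cap 6 mm higher) in rad: 0 at rest at its stop, growing anticlockwise seen from above, hard stop at 1.45. A spring drives it back with 0.15 N m at rest plus 0.2 N m per rad: 3 to 7 N at the lug's hole. So loaded, the pin also rubs in the hole with several N when pushed down
- cup: Bystander: stainless steel cup, 76 mm across, 85 mm tall, origin under its centre
- egg_cup: Bystander: white ceramic egg cup, 50 mm across, 62 mm tall, origin under its centre
- funnel: Bystander: green plastic funnel standing mouth down, 96 mm across, 90 mm tall, origin under its centre
- brush: Bystander: blue scrubbing brush, 150 x 50 x 72 mm, origin under its centre
- soap: Bystander: yellow soap bottle, 60 mm across, 170 mm tall, origin under its centre
- jar: Bystander: glass jar with a red cap, 72 mm across, 100 mm tall, origin under its centre
- ring_top (a point): Centre of the top face of the nine-sided aluminium lock ring under the wheel, 134 mm above the table. Ring: radius 37 to 73 mm, 20 mm thick, flat, clamped. It has ONE lock hole, 12 mm wide, right through, small chamfer, 55 mm from the axis. Its direction differs each time and is not measured: 0.50 to 1.20 rad of wheel turn from rest; seen from above it is a dark hole beside the lug

How it is judged (in metres and radians):
On the way, in this order (a step that is already met when the one before it is completed fails the run):
1. the pin is through the hole of the wheel's lug, with the wheel still at rest (z of pin_tip in the frame of wheel_hole below -0.008 m and horizontal distance between pin_tip and wheel_hole below 0.004 m and value of joint wheel below 0.15 rad), for 0.1 s.
2. the wheel is turned more than 0.4 rad against its spring with the pin in its lug (value of joint wheel above 0.4 rad and z of pin_tip in the frame of wheel_hole below -0.006 m and horizontal distance between pin_tip and wheel_hole below 0.005 m), for 0.1 s.
At the end, for the whole second after the job is handed in: The pin stands upright (within 0.2 rad) through the lug and the lock hole, its head's underside within 4 mm of the lug's top and within 5 mm of the hole's centre; the wheel stays wound by more than 0.4 rad and at rest with the pin released (value of joint wheel above 0.4 rad and velocity of joint wheel between -0.05 and 0.05 rad/s and z of pin_shoulder in the frame of wheel_hole below 0.004 m and horizontal distance between pin_shoulder and wheel_hole below 0.005 m and angle between pin_grip's own z axis and vertical below 0.2 rad and linear speed of pin below 0.02 m/s); the robot touches nothing.
It fails at once if the pin was loaded with more than 45 N against the bin or its tensioner (contact force between pin and bin above 45 N).
It fails at once if a bystander was moved by more than 30 mm (distance of any of cup, egg_cup, funnel, brush, soap, jar from where it was at the start of the episode above 0.03 m).
It also fails if it takes over 72 s, if anything falls off the work surface, if the arm or the gripper's body presses on something with over 40 N, if the wrist force passes 120 N, or if a joint passes its speed limit or range.

## Working session

There is one attempt and no reset: what is moved stays moved. The work goes in short steps, Python scripts to look and compute and a tool call to move; the robot and the scene stay as the last step left them, time stands still between calls to the robot, and variables do not carry over. Pictures are saved under pics/ and viewed, and the job is handed in when it is done.

Besides the shell and the picture viewer there is one more tool, called after "Call:" as name(argument=value, ...) on one line, values as JSON. servo_tool: Moves the arm, as the interface text tells. Its arguments: {"type":"object","properties":{"increments":{"type":"array","items":{"type":"array"}},"gripper":{"type":"number"}},"required":["increments"]}

```bash
mkdir -p pics
cat > h.py <<'E'
import numpy as np, cv2
from cell import sensors, capture, r
def save(n,img,crop=None,s=1):
    if crop: x0,y0,x1,y1=crop; img=img[y0:y1,x0:x1]
    img=cv2.resize(img,None,fx=s,fy=s,interpolation=cv2.INTER_CUBIC)
    cv2.imwrite('pics/'+n,img[:,:,::-1])
def w2c(c): return cv2.Rodrigues(np.array(c['rvec'],float))[0],np.array(c['tvec'],float).ravel()
def px(c,u,v,z=None,depth=None):
    R,t=w2c(c); d=np.array([(u-c['cx'])/c['fx'],(v-c['cy'])/c['fy'],1.])
    o=-R.T@t; D=R.T@d
    if z is not None: return o+D*(z-o[2])/D[2]
    if depth is None: depth=c['z_map'][int(round(v)),int(round(u))]
    return o+D*depth
def pr(c,P):
    R,t=w2c(c); q=R@np.array(P,float)+t
    return q[0]/q[2]*c['fx']+c['cx'],q[1]/q[2]*c['fy']+c['cy']
E
python3 - <<'E'
from h import *
import pickle
for n in ['side','top','wrist']:
    c=capture(n); save(n+'0.png',c['frame']); pickle.dump(c,open(n+'0.pkl','wb'))
print(sensors.state())
E
```

```text
{'clock': 0.15, 'qpos': array([ 1.26798821e+00,  2.13260586e-01, -3.49322555e-02,  1.32347195e+00,
        2.85124928e-06,  1.57079559e+00]), 'qvel': array([-0.0014622 , -0.00095799,  0.00300901, -0.00049148,  0.00090112,
       -0.00011394]), 'joint_torque': array([ 4.37725896e-05, -6.86401391e+01,  4.87251163e+01,  1.30158305e-02,
        7.17776857e-05, -1.26855659e-05]), 'tcp_pos': array([149.02077813, 476.99809295, 230.91423926]), 'ee_rot': array([-0.569512  ,  0.56987415,  0.41861919, -0.41911515]), 'ft_force': array([-0.03224686,  0.09591508, -0.23382268]), 'moment': array([-0.02562163, -0.01343778,  0.03772873]), 'gripper_width': 1.0012524718157545}
```

View pics/top0.png

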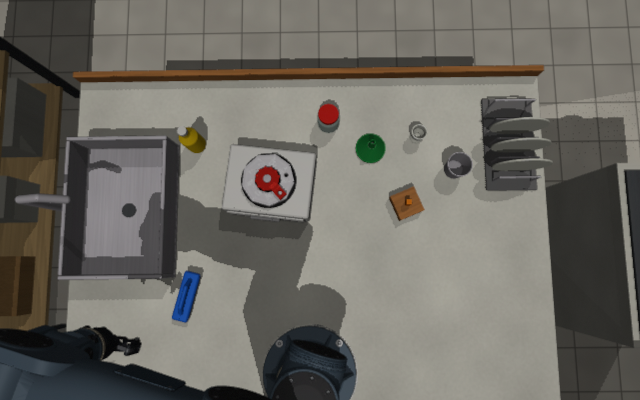

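View pics/side0.png

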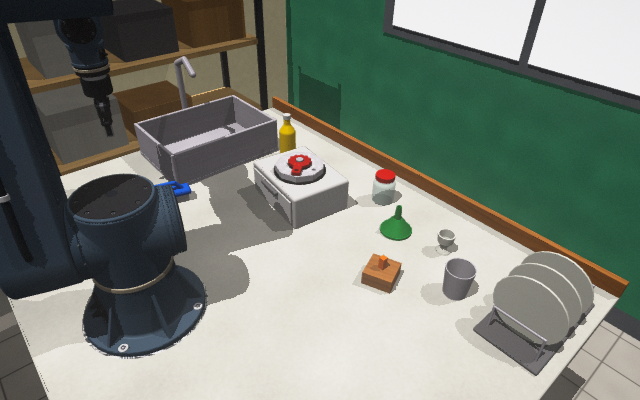

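View pics/wrist0.png

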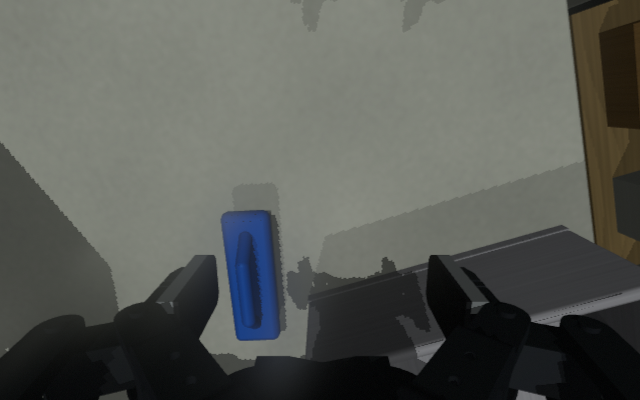

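The top view shows the bin at about (268,182) with its lug pointing lower right. The stand is at (407,202), and the bystanders are all well apart. I'll enlarge both areas.

Run:
```python
from h import *
import pickle
c=pickle.load(open('top0.pkl','rb'))
f=c['frame']
a=cv2.resize(f[130:235,210:330],None,fx=5,fy=5,interpolation=cv2.INTER_CUBIC)
save('binA.png',f,(210,135,330,230),6)
save('standA.png',f,(380,175,440,230),9)
for u,v in [(268,182),(280,192),(407,202),(408,201),(286,176)]: print(u,v,px(c,u,v))
R,t=w2c(c);print(-R.T@t,c['fx'])
```

```text
268 182 [560.46604742 111.7140365  143.39912126]
280 192 [532.76039422  78.2790075  129.78758984]
407 202 [ 505.1611823  -297.83348748   78.52492519]
408 201 [ 508.46195615 -301.35324144   75.86412502]
286 176 [582.73363708  62.2878988  112.87398044]
[ 332.95601212  -64.28085858 1548.9509324 ] 492.77520731725224
```

View pics/binA.png

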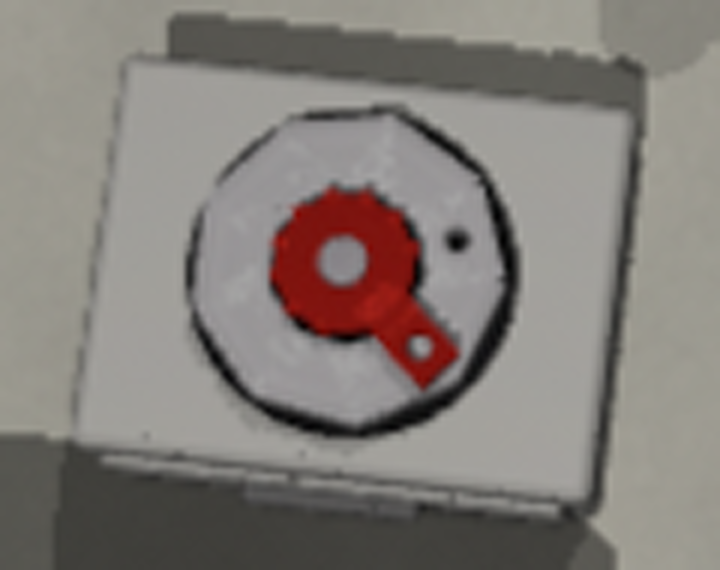

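View pics/standA.png

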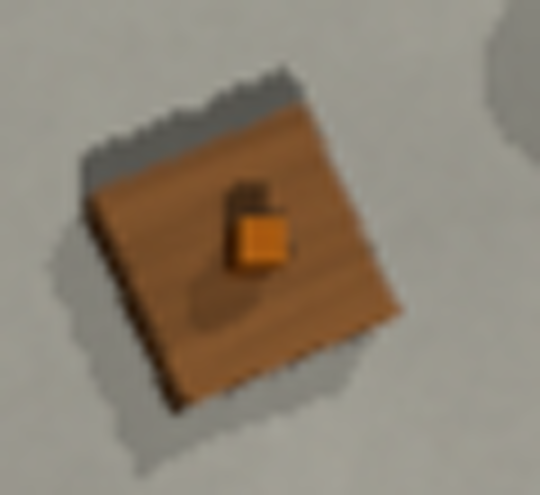

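The pin head's top is at about (409,201), its sides roughly along the image axes. The lug hole is at (280.2,192.7), the cap at (267,178.3) and the lock hole at (286.2,175).

Run:
```python
from h import *
import pickle
c=pickle.load(open('top0.pkl','rb'))
g=lambda x,y,x0,y0,s,z: px(c,x0+(x+.5)/s-.5,y0+(y+.5)/s-.5,z=z)
ax=g(342,260,210,135,6,152);h=g(421,346,210,135,6,146);l=g(457,240,210,135,6,134)
pin=g(264,239,380,175,9,76)
st=np.mean([g(x,y,380,175,9,40) for x,y in [(90,200),(303,103),(402,312),(178,410)]],0)
print(ax,h,l,pin,st)
for p in (h,l): d=p-ax; print(np.hypot(*d[:2]),np.arctan2(d[1],d[0]))
s=sensors.state()
w,x,y,z=s['ee_rot']
from scipy.spatial.transform import Rotation as Ro
print(Ro.from_quat([x,y,z,w]).as_matrix().round(3))
cw=pickle.load(open('wrist0.pkl','rb')); R,t=w2c(cw); print(-R.T@t, R.round(3))
```

```text
[571.02446772 114.78062256 152.        ] [529.75987627  77.36951111 146.        ] [583.25865725  61.15626231 134.        ] [ 508.07862734 -303.98424548   76.        ] [ 506.64541781 -302.56368124   40.        ]
55.69881298005574 -2.405134668900134
55.00224909841045 -1.3464893906975737
[[ 0.298 -0.    -0.955]
 [ 0.955 -0.001  0.298]
 [-0.001 -1.     0.   ]]
[ 83.7280366  497.27661824 372.72434943] [[ 0.299  0.954 -0.001]
 [ 0.92  -0.288  0.266]
 [ 0.254 -0.08  -0.964]]
```

Cross-checks hold: the lug hole's radius is 55.7 mm and the lock hole's 55.0 mm (nominal 55), with the lock at about 1.06 rad of turn. I'll move over towards the pin now.

Call:
servo_tool(increments=[[[0.0163,-0.0355,0],0.0375],[[0.0163,-0.0355,0],0.0375],[[0.0163,-0.0355,0],0.0375],[[0.0163,-0.0355,0],0.0375],[[0.0163,-0.0355,0],0.0375],[[0.0163,-0.0355,0],0.0375],[[0.0163,-0.0355,0],0.0375],[[0.0163,-0.0355,0],0.0375]], gripper=-1)

```text
clock: 1.15
tcp_pos: [279.7, 192.1, 231.3]
ee_rot: [-0.5, 0.5, 0.5, -0.5]
ft_force: [0.7, 0.4, -0.0]
gripper_width: 1.0
```

Run:
```python
from h import *
print(sensors.state()['qpos'])
```

```text
[ 6.01679218e-01 -1.18296263e-01 -3.84782626e-01  1.30416745e+00
  1.30762883e-06  6.02957520e-01]
```

Call:
servo_tool(increments=[[[0.0163,-0.0355,0],0],[[0.0163,-0.0355,0],0],[[0.0163,-0.0355,0],0],[[0.0163,-0.0355,0],0],[[0.0163,-0.0355,0],0],[[0.0163,-0.0355,0],0],[[0.0163,-0.0355,0],0],[[0.0163,-0.0355,0],0]])

```text
clock: 2.15
tcp_pos: [410.1, -92.1, 231.2]
ee_rot: [0.501, -0.501, -0.499, 0.499]
ft_force: [0.6, 0.4, 0.3]
gripper_width: 1.0
```

Call:
servo_tool(increments=[[[0.0163,-0.0355,-0.008],0],[[0.0163,-0.0355,-0.008],0],[[0.0163,-0.0355,-0.008],0],[[0.0163,-0.0355,-0.008],0],[[0.0163,-0.0355,-0.008],0],[[0.0163,-0.035,-0.008],0],[[0,0,0],0],[[0,0,0],0]])

```text
clock: 3.15
tcp_pos: [507.4, -302.9, 183.1]
ee_rot: [0.501, -0.5, -0.499, 0.499]
ft_force: [0.1, 0.6, -0.9]
gripper_width: 1.001
```

Run:
```python
from h import *
import pickle
print(sensors.state()['qpos'],sensors.state()['tcp_pos'])
c=capture('wrist'); save('w1.png',c['frame']); pickle.dump(c,open('w1.pkl','wb'))
u,v=pr(c,(508,-304,76)); print(u,v)
```

```text
[-5.38224288e-01  4.14725872e-01  1.22067102e-01  1.27891129e+00
  1.03640257e-04 -5.35331092e-01] [ 507.39444952 -302.88574504  183.09696276]
320.1291299006237 200.60611152649616
```

View pics/w1.png

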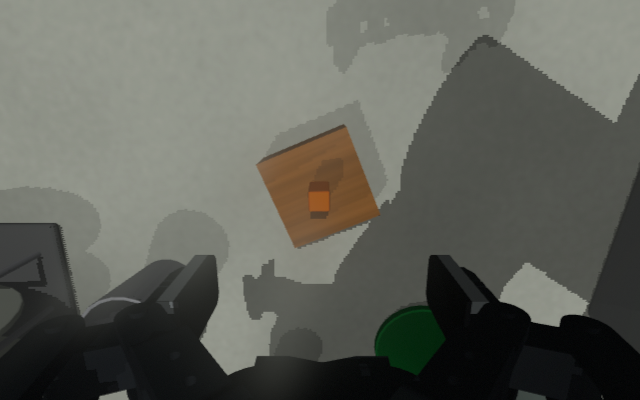

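The pin head's top is at about (319.5,200.5), almost exactly where predicted. I'll enlarge it to read its yaw.

Run:
```python
from h import *
import pickle
c=pickle.load(open('w1.pkl','rb'))
save('w1c.png',c['frame'],(295,170,345,225),11)
print(c['z_map'][200,319],px(c,319.5,200.5))
```

```text
259.84003 [ 508.39545309 -304.47590887   74.26963781]
```

View pics/w1c.png

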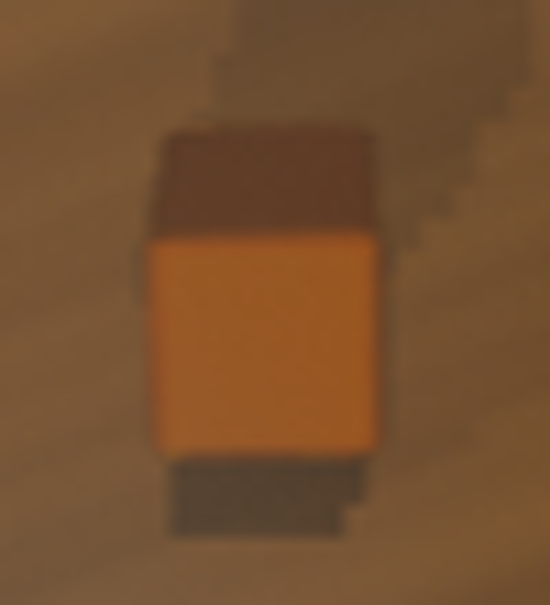

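Yaw is within about 1° of the jaw frame and the centre is about (508.5,-304.5). I'll descend to TCP z of about 47, well above the stand's top, and grip.

Call:
servo_tool(increments=[[[0.0008,-0.0015,-0.017],-0.01],[[0,0,-0.018],0],[[0,0,-0.018],0],[[0,0,-0.018],0],[[0,0,-0.018],0],[[0,0,-0.018],0],[[0,0,-0.018],0],[[0,0,-0.011],0]])

```text
clock: 4.2
tcp_pos: [508.3, -303.9, 47.1]
ee_rot: [0.503, -0.503, -0.497, 0.497]
ft_force: [0.1, 0.1, 0.5]
gripper_width: 0.999
```

Call:
servo_tool(increments=[[[0,0,0],0],[[0,0,0],0],[[0,0,0],0],[[0,0,0],0],[[0,0,0],0],[[0,0,0],0],[[0,0,0],0],[[0,0,0],0]], gripper=1)

```text
clock: 5.2
tcp_pos: [508.8, -304.9, 47.9]
ee_rot: [-0.503, 0.503, 0.497, -0.497]
ft_force: [-1.2, 0.7, 6.6]
gripper_width: 0.177
```

Run:
```python
from h import *
import pickle
s=sensors.state();print(s['tcp_pos'],s['ft_force'],s['gripper_width'])
c=capture('wrist'); save('w2.png',c['frame']); pickle.dump(c,open('w2.pkl','wb'))
```

```text
[ 508.76010265 -304.91464048   47.86246395] [-1.20100833  0.69532394  6.63089058] 0.17668744056225005
```

View pics/w2.png

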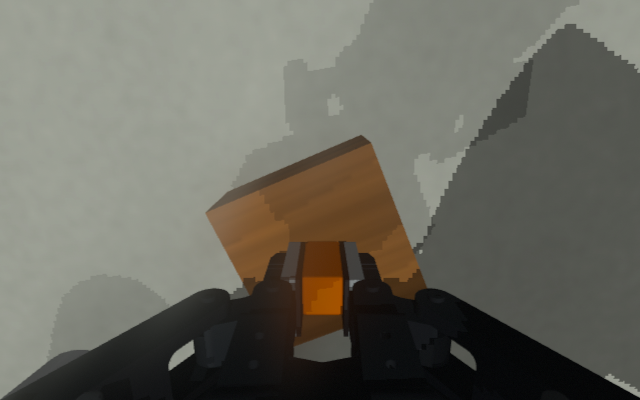

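The grip is good: opening 15 mm on the 16 mm head, shoulder about 7.9 mm below the TCP. I'll lift straight up and carry it towards the wheel.

Call:
servo_tool(increments=[[[0,0,0.01],0],[[0,0,0.02],0],[[0,0,0.025],0],[[0,0,0.03],0],[[0,0,0.03],0],[[0,0,0.03],0],[[0,0,0.017],0],[[0,0,0],0]])

```text
clock: 6.25
tcp_pos: [509.1, -305.1, 210.8]
ee_rot: [-0.502, 0.504, 0.497, -0.497]
ft_force: [-0.8, 0.1, -0.1]
gripper_width: 0.175
```

Run:
```python
from h import *
import pickle
s=sensors.state();print(s['tcp_pos'],s['ft_force'],s['moment'],s['gripper_width'])
c=capture('wrist'); pickle.dump(c,open('w3.pkl','wb')); save('w3c.png',c['frame'],(270,220,370,340),5)
c=capture('side'); pickle.dump(c,open('s3.pkl','wb'));save('s3.png',c['frame'],(330,120,430,280),5);
c=capture('top'); pickle.dump(c,open('t3.pkl','wb'));save('t3.png',c['frame'],(350,150,470,250),5)
```

```text
[ 509.05926063 -305.12535242  210.84954202] [-0.78530346  0.08758922 -0.05091712] [3.59653407e-03 1.64707044e-02 2.91880584e-05] 0.17527727165556642
```

View pics/w3c.png

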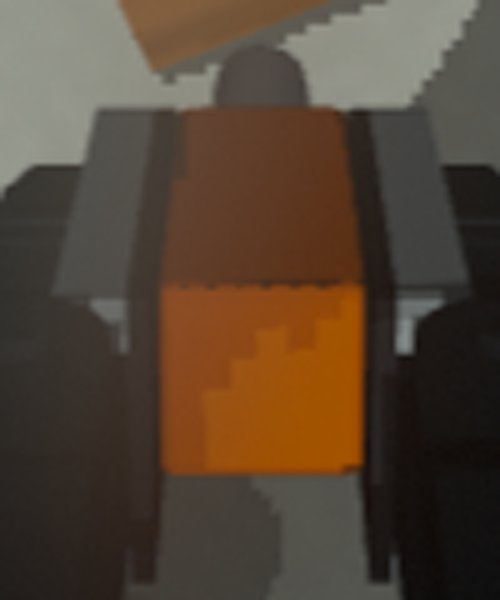

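View pics/s3.png

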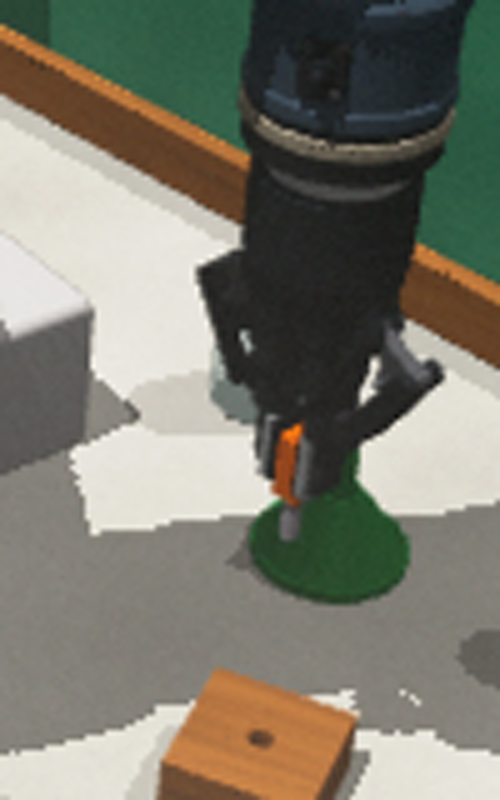

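View pics/t3.png

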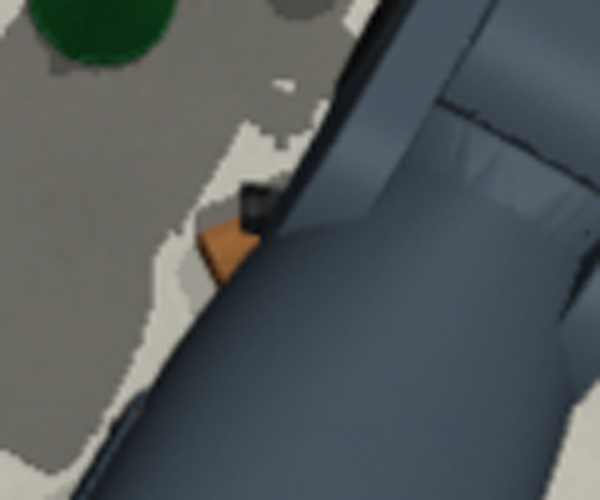

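Run:
```python
from h import *
import pickle
c=pickle.load(open('w3.pkl','rb'));tcp=np.array([509.06,-305.13,210.85])
g=lambda x,y,z: px(c,270+(x+.5)/5-.5,220+(y+.5)/5-.5,z=z)-tcp
zt=tcp[2]+28.1;zs=tcp[2]-7.9
top=[g(x,y,zt) for x,y in [(163,285),(365,285),(163,472),(365,472)]]
print(np.round(top,1),np.mean(top,0))
print('bottom near edge',g(181,107,zs),g(345,107,zs))
print('shank sides at tip',g(220,70,zs-24),g(308,70,zs-24),'tip near edge',g(262,45,zs-28))
# where depth says
for x,y in [(310,440),(262,180),(262,80)]:
    print(px(c,270+x/5,220+y/5)-tcp)
```

```text
[[-8.7 -6.8 28.1]
 [-8.5  7.6 28.1]
 [ 6.6 -7.3 28.1]
 [ 6.8  7.7 28.1]] [-0.97540621  0.31078834 28.1       ]
bottom near edge [-7.71465168 -7.19336278 -7.9       ] [-7.52072648  7.83229284 -7.9       ]
shank sides at tip [ -2.07413493  -4.30112286 -31.9       ] [ -1.95389834   4.99822128 -31.9       ] tip near edge [ -3.35106917   0.15216929 -35.9       ]
[ 5.08339034  3.81130534 26.7191041 ]
[-8.27582208  0.41287247  9.83305586]
[ -4.77153157   0.3800963  -21.40548675]
```

Pin axis is about at TCP + (0,0.4) and near upright. I'll carry it over the lug with a yaw of +0.75, so the jaws lie along the push direction.

Call:
servo_tool(increments=[[[0.002,0.03,0],0.06],[[0.002,0.036,0],0.07],[[0.002,0.038,0],0.08],[[0.002,0.038,0],0.08],[[0.002,0.038,0],0.08],[[0.002,0.038,0],0.08],[[0.002,0.038,0],0.08],[[0.002,0.036,0],0.08]])

```text
clock: 7.4
tcp_pos: [523.9, -11.5, 208.4]
ee_rot: [0.33, -0.329, -0.625, 0.626]
ft_force: [0.3, -0.2, -0.9]
gripper_width: 0.179
```

Call:
servo_tool(increments=[[[0.0018,0.03,0],0.07],[[0.0015,0.03,0],0.07],[[0.0012,0.02,0],0],[[0,0.009,0],0],[[0,0.0012,-0.005],0],[[0,0,-0.005],0],[[0,0,-0.005],0],[[0,0,0],0]])

```text
clock: 8.4
tcp_pos: [528.7, 77.0, 193.8]
ee_rot: [0.287, -0.286, -0.646, 0.647]
ft_force: [0.9, -0.1, 0.3]
gripper_width: 0.175
```

Run:
```python
from h import *
import pickle
s=sensors.state();print(s['tcp_pos'],s['ft_force'],s['moment'],s['gripper_width'],s['qpos'])
c=capture('wrist'); pickle.dump(c,open('w4.pkl','wb')); save('w4.png',c['frame']);save('w4c.png',c['frame'],(260,160,380,320),4)
```

```text
[528.72443539  76.96987982 193.81497811] [ 0.93777506 -0.09510738  0.34804651] [-0.01767418  0.03816258  0.01421707] 0.1754247444993162 [ 1.44590878e-01  2.93402495e-01 -2.38583305e-02  1.25432648e+00
 -5.04902805e-05 -5.91886770e-01]
```

View pics/w4.png

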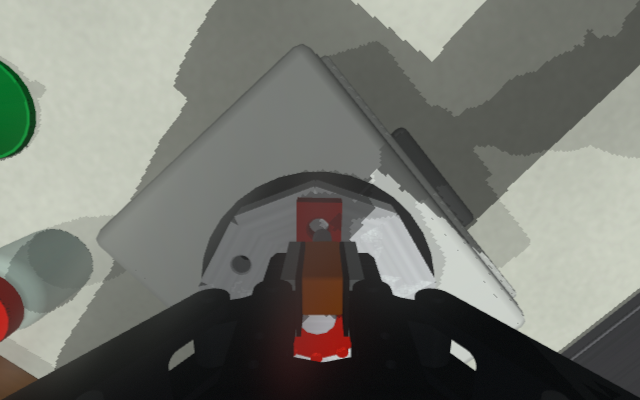

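View pics/w4c.png

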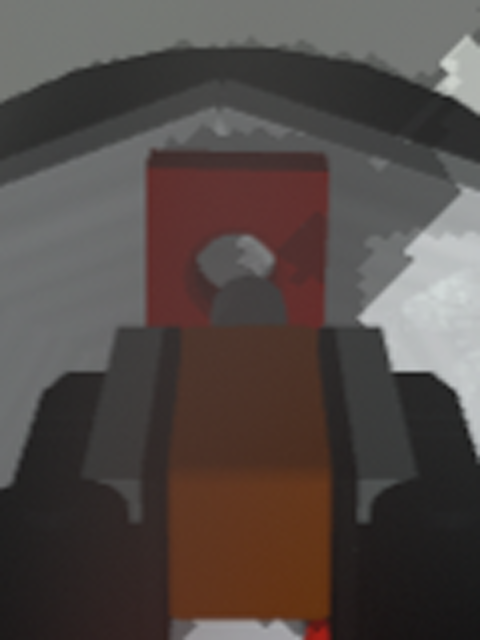

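The lug's hole mouth is at about (317.8,226), with the shank's tip in front of it, and the lock hole is at (241,264). I'll compute the hole's position from these.

Run:
```python
from h import *
import pickle
c=pickle.load(open('w4.pkl','rb'));tcp=np.array([528.72,76.97,193.81])
g=lambda x,y,z: px(c,260+(x+.5)/4-.5,160+(y+.5)/4-.5,z=z)
print('lug end corners',g(148,168,146),g(327,168,146))
print('hole L,R',g(188,272,146),g(277,272,146),'top',g(232,232,146))
print('lock',px(c,241,264.5,z=134))
print('tip',g(248,276,tcp[2]-36)-tcp, 'shank sides',g(212,310,tcp[2]-32)-tcp,g(288,310,tcp[2]-32)-tcp)
print('pred hole px',pr(c,(529.8,77.4,146)),'lock',pr(c,(583.26,61.2,134)),'tip',pr(c,tcp+[0,.4,-36]))
```

```text
lug end corners [526.77460708  57.00993808 146.        ] [509.88360529  75.66203977 146.        ]
hole L,R [534.6088615   71.45021757 146.        ] [526.03509633  80.91855955 146.        ] top [525.88209008  72.09228082 146.        ]
lock [584.31876282  59.65619582 134.        ]
tip [ -2.63706868  -1.61734934 -36.        ] shank sides [  3.02888521  -2.92375552 -32.        ] [ -3.73411153   4.54507838 -32.        ]
pred hole px (np.float64(319.93105353902376), np.float64(228.32948684938543)) lock (np.float64(243.97298746579602), np.float64(264.8655704801866)) tip (np.float64(321.11790865031645), np.float64(234.38608159172244))
```

Lug hole is at about (530.1,76.8) by both cameras, and the pin at about TCP + (-0.7,0.2). I'll align and go in gently in two stages.

Call:
servo_tool(increments=[[[0.002,-0.0003,-0.004],0],[[0,0,-0.004],0],[[0,0,-0.002],0],[[0,0,-0.0015],0],[[0,0,-0.0015],0],[[0,0,-0.001],0],[[0,0,-0.001],0],[[0,0,0],0]])

```text
clock: 9.45
tcp_pos: [531.0, 77.1, 179.3]
ee_rot: [-0.286, 0.286, 0.647, -0.647]
ft_force: [-0.5, -0.0, -0.8]
gripper_width: 0.173
```

Run:
```python
from h import *
s=sensors.state();print(s['tcp_pos'],s['ft_force'],s['moment'])
c=capture('wrist'); save('w5c.png',c['frame'],(260,160,380,320),4)
```

```text
[530.95991259  77.14095068 179.2895771 ] [-0.5223973  -0.02097714 -0.83372293] [ 0.02392042 -0.03611128  0.00432618]
```

View pics/w5c.png

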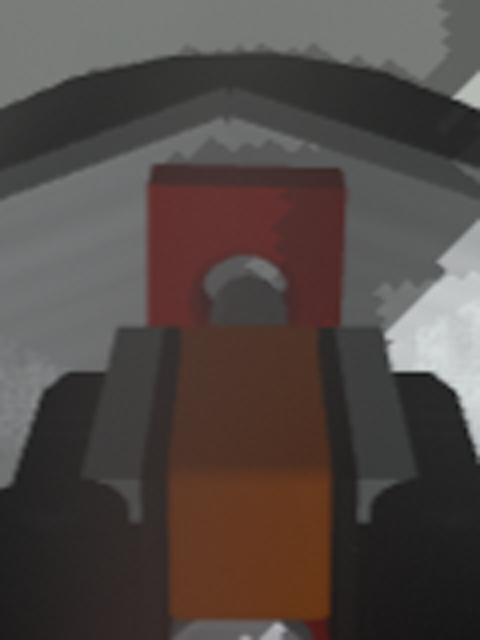

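The tip is inside the hole's mouth with no contact. It sits about 1 mm to the right, so I'll nudge it and continue to about 2 mm above the ring.

Call:
servo_tool(increments=[[[0.0005,-0.0005,-0.001],0],[[0,0,-0.001],0],[[0,0,-0.001],0],[[0,0,-0.001],0],[[0,0,-0.001],0],[[0,0,-0.001],0],[[0,0,-0.0007],0],[[0,0,0],0]])

```text
clock: 10.5
tcp_pos: [531.4, 76.6, 172.6]
ee_rot: [0.286, -0.286, -0.647, 0.647]
ft_force: [0.6, 0.5, -0.4]
gripper_width: 0.174
```

Run:
```python
from h import *
s=sensors.state();print(s['tcp_pos'],s['ft_force'],s['moment'])
```

```text
[531.43037438  76.64093055 172.55301559] [ 0.57229374  0.46315182 -0.39499377] [ 0.00800332 -0.02194371 -0.0100752 ]
```

The tip is about 9.4 mm into the lug with no contact force. I'll compute the arc increments about the wheel's axis.

Run:
```python
import numpy as np
C=np.array([571.0,114.8]);p=np.array([531.43,76.64])-C
def arc(a0,ds):
    out=[];a=a0
    for d in ds:
        f=lambda a:np.array([p[0]*np.cos(a)-p[1]*np.sin(a),p[0]*np.sin(a)+p[1]*np.cos(a)])
        q=(f(a+d)-f(a))/1000; a+=d
        out.append([[round(q[0],4),round(q[1],4),0],d])
    return out,a,f(a)+C
o,a,e=arc(0,[.03,.05,.06,.07,.07]);print(o,a,e)
o,a,e=arc(a,[.07]*8);print(o,a,e)
```

```text
[[[np.float64(0.0012), np.float64(-0.0012), 0], 0.03], [[np.float64(0.002), np.float64(-0.0019), 0], 0.05], [[np.float64(0.0025), np.float64(-0.0021), 0], 0.06], [[np.float64(0.0031), np.float64(-0.0023), 0], 0.07], [[np.float64(0.0033), np.float64(-0.002), 0], 0.07]] 0.28 [543.51676786  67.19073146]
[[[np.float64(0.0034), np.float64(-0.0018), 0], 0.07], [[np.float64(0.0035), np.float64(-0.0016), 0], 0.07], [[np.float64(0.0036), np.float64(-0.0013), 0], 0.07], [[np.float64(0.0037), np.float64(-0.0011), 0], 0.07], [[np.float64(0.0038), np.float64(-0.0008), 0], 0.07], [[np.float64(0.0038), np.float64(-0.0005), 0], 0.07], [[np.float64(0.0038), np.float64(-0.0003), 0], 0.07], [[np.float64(0.0038), np.float64(0.0), 0], 0.07]] 0.8400000000000003 [573.00407744  59.86409031]
```

Call:
servo_tool(increments=[[[0,0,-0.0008],0],[[0,0,0],0],[[0,0,0],0],[[0.0012,-0.0012,0],0.03],[[0.002,-0.0019,0],0.05],[[0.0025,-0.0021,0],0.06],[[0.0031,-0.0023,0],0.07],[[0.0033,-0.002,0],0.07]])

```text
clock: 11.5
tcp_pos: [543.0, 66.9, 171.7]
ee_rot: [0.192, -0.192, -0.68, 0.681]
ft_force: [-5.8, -0.9, 2.8]
gripper_width: 0.175
```

Run:
```python
from h import *
s=sensors.state();print(s['tcp_pos'],s['ft_force'],s['moment'])
c=capture('wrist'); save('w6c.png',c['frame'],(220,140,380,330),3)
```

```text
[543.03532022  66.91469522 171.70801003] [-5.81539644 -0.89143454  2.81817707] [-0.14230978  1.32161538 -0.05213606]
```

View pics/w6c.png

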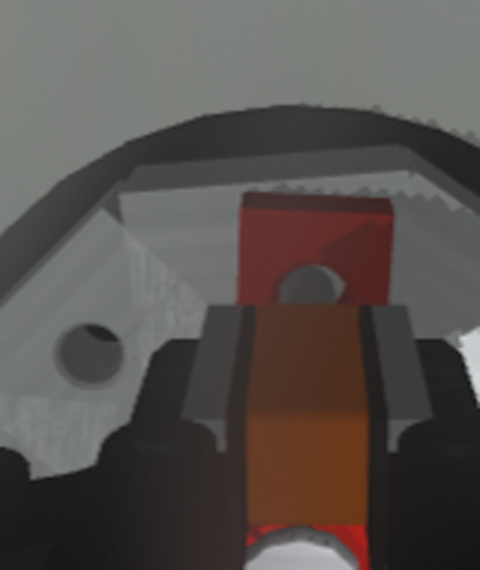

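The wheel is turning with the pin (about 5 N, as expected), and the lock hole is visible ahead at crop (88,353). I'll continue the arc.

Call:
servo_tool(increments=[[[0.0033,-0.002,0],0.07],[[0.0034,-0.0018,0],0.07],[[0.0036,-0.0013,0],0.07],[[0.0037,-0.0011,0],0.07],[[0.0038,-0.0008,0],0.07],[[0.0038,-0.0005,0],0.07],[[0.0038,-0.0003,0],0.07],[[0.0038,0.0,0],0.07]])

```text
clock: 12.55
tcp_pos: [572.1, 58.3, 171.6]
ee_rot: [-0.002, 0.003, -0.706, 0.708]
ft_force: [-5.9, -6.3, 3.5]
gripper_width: 0.173
```

Run:
```python
from h import *
import pickle
s=sensors.state();print(s['tcp_pos'],s['ft_force'],s['moment'])
c=capture('wrist'); pickle.dump(c,open('w7.pkl','wb'));save('w7c.png',c['frame'],(220,140,380,330),3)
c=capture('side');save('s7c.png',c['frame'],(230,100,390,240),4)
```

```text
[572.11620683  58.2551538  171.63967486] [-5.9274108  -6.30736609  3.51985557] [-1.77491251  1.50084279  0.02115858]
```

View pics/w7c.png

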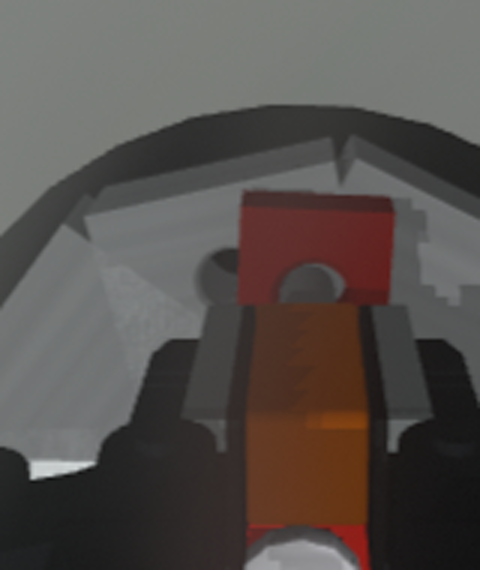

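View pics/s7c.png

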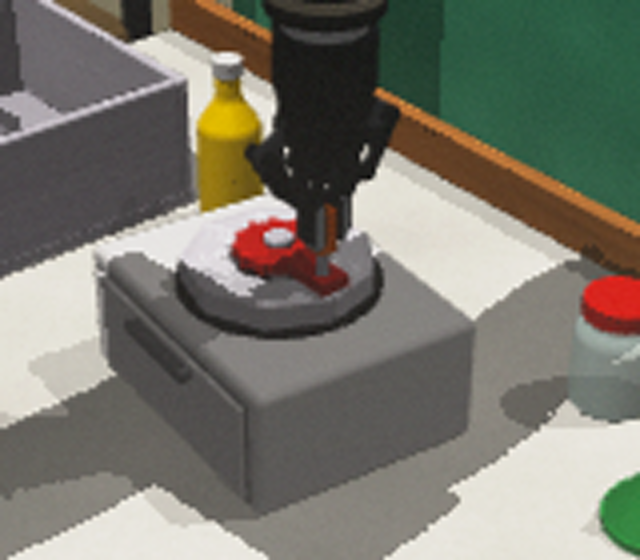

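The wheel is at about 0.84 rad and the lock hole's left part shows at crop (195..240,275), just beside the lug. The radial force of about -6 N suggests the pin is slightly too far in. I'll measure.

Run:
```python
from h import *
import pickle
c=pickle.load(open('w7.pkl','rb'));t3=pickle.load(open('w7.pkl','rb'))
save('w7d.png',c['frame'],(275,195,345,250),10)
g=lambda x,y,z: px(c,220+(x+.5)/3-.5,140+(y+.5)/3-.5,z=z)
print('lug corners',g(240,207,146),g(393,210,146))
print('lock left',g(195,278,134),'lughole L R',g(277,292,146),g(345,290,146))
C=np.array([571,114.8])
for a in (-1.334,-1.346): q=C+55*np.array([np.cos(a),np.sin(a)]); print(q,pr(c,[*q,134]))
```

```text
lug corners [582.4134818   41.68796792 146.        ] [556.92502833  42.0259393  146.        ]
lock left [591.47137321  58.82691367 134.        ] lughole L R [576.25302947  56.75228024 146.        ] [564.67934227  56.3065187  146.        ]
[583.90242594  61.33480193] (np.float64(298.59485238761664), np.float64(236.73414866886185))
[583.25992999  61.18382598] (np.float64(299.7664701254518), np.float64(236.48348707869783))
```

View pics/w7d.png

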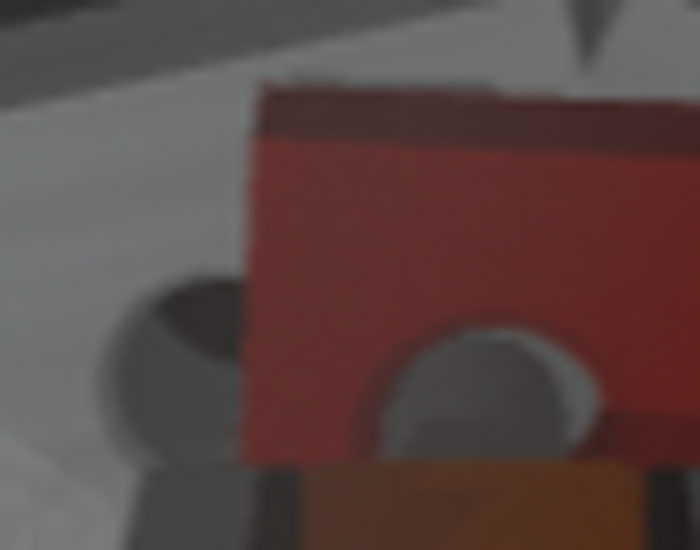

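Lug-end corners put the lug's hole at about (570.3,57.7), which moves the axis to about (571.3,113.2) and explains the radial force. The lock hole is at about (584.4,59.8), r = 55.0, so about 0.26 rad remains. I'll turn another 0.2 with a 0.8 mm outward correction.

Call:
servo_tool(increments=[[[0.0027,-0.0006,0],0.05],[[0.0027,0,0],0.05],[[0.0027,0.0004,0],0.05],[[0.0027,0.0005,0],0.05],[[0,0,0],0],[[0,0,0],0],[[0,0,0],0],[[0,0,0],0]])

```text
clock: 13.65
tcp_pos: [582.9, 58.9, 171.7]
ee_rot: [-0.072, 0.073, -0.703, 0.704]
ft_force: [-6.1, -5.3, 2.1]
gripper_width: 0.174
```

Run:
```python
from h import *
import pickle
s=sensors.state();print(s['tcp_pos'],s['ft_force'],s['moment'])
c=capture('wrist'); pickle.dump(c,open('w8.pkl','wb'));save('w8d.png',c['frame'],(275,190,345,250),10)
g=lambda x,y,z: px(c,275+(x+.5)/10-.5,190+(y+.5)/10-.5,z=z)
```

```text
[582.93166698  58.87084418 171.6763195 ] [-6.11888072 -5.30904891  2.12747693] [-1.17900383  1.29204748 -0.0032058 ]
```

View pics/w8d.png

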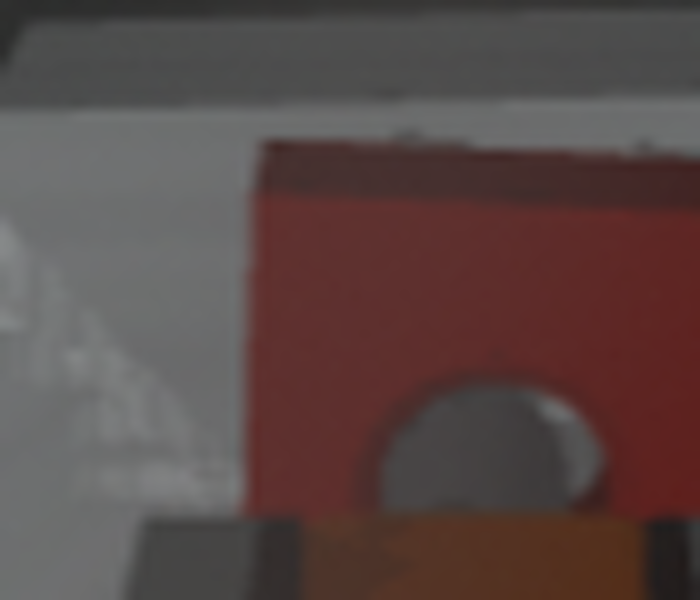

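The load is 7 N tangential, 4 N radial, so I need about 0.7 mm more outward, and about 2.6 mm of travel remains to the lock hole. I'll move there and feel down lightly.

Call:
servo_tool(increments=[[[0.0014,-0.0001,0],0.025],[[0.0013,-0.0001,0],0.025],[[0,0,0],0],[[0,0,-0.0005],0],[[0,0,-0.0005],0],[[0,0,-0.0005],0],[[0,0,-0.0005],0],[[0,0,-0.0005],0]])

```text
clock: 14.7
tcp_pos: [585.7, 58.9, 169.3]
ee_rot: [-0.09, 0.091, -0.701, 0.702]
ft_force: [-5.7, -3.4, 4.8]
gripper_width: 0.177
```

Run:
```python
from h import *
s=sensors.state();print(s['tcp_pos'],s['ft_force'],s['moment'])
```

```text
[585.65637554  58.90191237 169.26693569] [-5.6534825  -3.43656663  4.84402043] [-0.84336427  1.41645411  0.04826745]
```

Tip nominally at 133.3, below the ring's top, with only 4.8 N (friction). I'll feel on downward.

Call:
servo_tool(increments=[[[0,0,-0.0004],0],[[0,0,-0.0004],0],[[0,0,-0.0004],0],[[0,0,-0.0004],0],[[0,0,-0.0004],0],[[0,0,0],0],[[0,0,0],0],[[0,0,0],0]])

```text
clock: 15.7
tcp_pos: [585.7, 58.9, 167.2]
ee_rot: [-0.09, 0.091, -0.701, 0.702]
ft_force: [-5.2, -4.1, 3.7]
gripper_width: 0.175
```

Run:
```python
from h import *
s=sensors.state();print(s['tcp_pos'],s['ft_force'],s['moment'])
```

```text
[585.65615304  58.8874652  167.24376385] [-5.18949066 -4.09235723  3.73041128] [-0.90209041  1.37322065  0.01256398]
```

The tip is 2.8 mm below the ring's top at only 3.7 N, so it is in the lock hole. I'll continue.

Call:
servo_tool(increments=[[[0,0,-0.0005],0],[[0,0,-0.0005],0],[[0,0,-0.0005],0],[[0,0,-0.0005],0],[[0,0,-0.0005],0],[[0,0,-0.0005],0],[[0,0,0],0],[[0,0,0],0]])

```text
clock: 16.7
tcp_pos: [585.6, 58.9, 164.2]
ee_rot: [-0.09, 0.091, -0.701, 0.702]
ft_force: [-6.5, -3.5, 3.3]
gripper_width: 0.174
```

Run:
```python
from h import *
s=sensors.state();print(s['tcp_pos'],s['ft_force'],s['moment'])
c=capture('wrist'); save('w9.png',c['frame'],(260,160,380,320),4)
```

```text
[585.63221548  58.87971249 164.20330633] [-6.54511255 -3.51507724  3.29557168] [-0.82464434  1.31479031  0.02490411]
```

View pics/w9.png

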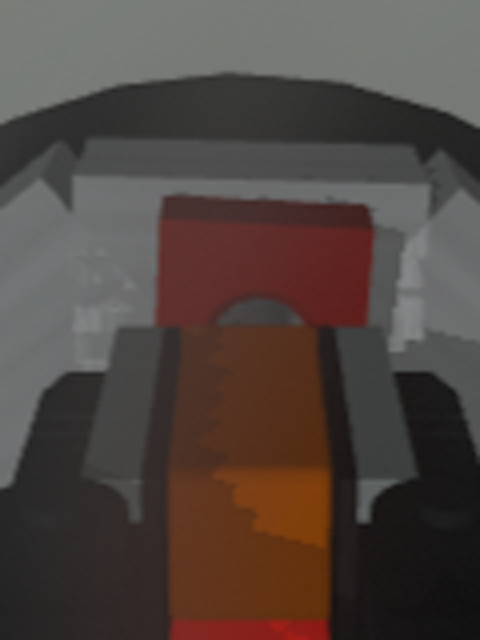

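The head hasn't slipped in the pads and the pin is about 6 mm into the ring. About 10.3 mm is left to home.

Call:
servo_tool(increments=[[[0,0,-0.0008],0],[[0,0,-0.0008],0],[[0,0,-0.0008],0],[[0,0,-0.0008],0],[[0,0,-0.0008],0],[[0,0,-0.0008],0],[[0,0,-0.0007],0],[[0,0,0],0]])

```text
clock: 17.75
tcp_pos: [585.6, 58.9, 158.7]
ee_rot: [-0.09, 0.091, -0.701, 0.702]
ft_force: [-5.4, -4.1, 2.5]
gripper_width: 0.174
```

Call:
servo_tool(increments=[[[0,0,-0.0006],0],[[0,0,-0.0006],0],[[0,0,-0.0006],0],[[0,0,-0.0006],0],[[0,0,-0.0006],0],[[0,0,-0.0005],0],[[0,0,0],0],[[0,0,0],0]])

```text
clock: 18.75
tcp_pos: [585.6, 58.9, 155.2]
ee_rot: [-0.09, 0.091, -0.701, 0.702]
ft_force: [-7.0, -4.2, 2.5]
gripper_width: 0.175
```

Run:
```python
from h import *
s=sensors.state();print(s['tcp_pos'],s['ft_force'],s['moment'])
c=capture('wrist'); save('w10.png',c['frame'],(260,160,380,320),4)
```

```text
[585.63394066  58.85057957 155.18756076] [-7.04434112 -4.17764509  2.50664402] [-0.89685996  1.28432697  0.02207421]
```

View pics/w10.png

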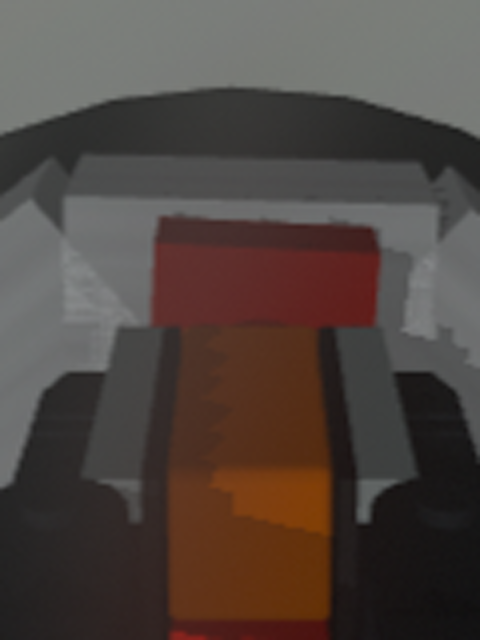

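Shoulder about 1.3 mm above the lug. I'll press the last bit until the contact force rises.

Call:
servo_tool(increments=[[[0,0,-0.0003],0],[[0,0,-0.0003],0],[[0,0,-0.0003],0],[[0,0,-0.0003],0],[[0,0,-0.0003],0],[[0,0,0],0],[[0,0,0],0],[[0,0,0],0]])

```text
clock: 19.8
tcp_pos: [585.7, 58.9, 153.8]
ee_rot: [-0.09, 0.091, -0.701, 0.702]
ft_force: [-5.3, -4.8, 4.5]
gripper_width: 0.172
```

Call:
servo_tool(increments=[[[0,0,-0.0003],0],[[0,0,-0.0003],0],[[0,0,0],0],[[0,0,0],0],[[0,0,0],0],[[0,0,0],0],[[0,0,0],0],[[0,0,0],0]])

```text
clock: 20.8
tcp_pos: [586.0, 58.9, 153.7]
ee_rot: [-0.09, 0.09, -0.701, 0.702]
ft_force: [-7.0, -4.0, 9.1]
gripper_width: 0.174
```

Seated: z stopped at 153.7 and the force rose to 9 N. I'll ease the wheel back about 1 mm so the ring takes the load before letting go.

Call:
servo_tool(increments=[[[-0.0004,-0.0002,0],0],[[-0.0004,-0.0002,0],0],[[-0.0004,-0.0002,0],0],[[0,0,0],0],[[0,0,0],0],[[0,0,0],0],[[0,0,0],0],[[0,0,0],0]])

```text
clock: 21.8
tcp_pos: [584.9, 58.5, 153.7]
ee_rot: [-0.09, 0.09, -0.701, 0.701]
ft_force: [-6.3, -2.8, 8.4]
gripper_width: 0.173
```

Call:
servo_tool(increments=[[[-0.0004,-0.0002,0],0],[[-0.0004,-0.0002,0],0],[[-0.0004,-0.0002,0],0],[[0,0,0],0],[[0,0,0],0],[[0,0,0],0],[[0,0,0],0],[[0,0,0],0]])

```text
clock: 22.8
tcp_pos: [584.5, 58.4, 153.7]
ee_rot: [0.091, -0.09, 0.701, -0.701]
ft_force: [2.4, 1.1, 5.8]
gripper_width: 0.177
```

The force reversed to 2.4 N forward, so the ring now carries the spring. Opening the gripper.

Call:
servo_tool(increments=[[[0,0,0],0],[[0,0,0],0],[[0,0,0],0],[[0,0,0],0],[[0,0,0],0],[[0,0,0],0],[[0,0,0],0],[[0,0,0],0]], gripper=-0.2)

```text
clock: 23.8
tcp_pos: [583.9, 58.2, 153.2]
ee_rot: [0.09, -0.09, 0.701, -0.701]
ft_force: [-0.4, 0.8, 0.8]
gripper_width: 0.597
```

Run:
```python
from h import *
s=sensors.state();print(s['tcp_pos'],s['ft_force'],s['gripper_width'])
c=capture('wrist'); save('w11.png',c['frame'])
```

```text
[583.9268041   58.23820601 153.23570799] [-0.4321615   0.77254622  0.83287325] 0.5974126677662207
```

View pics/w11.png

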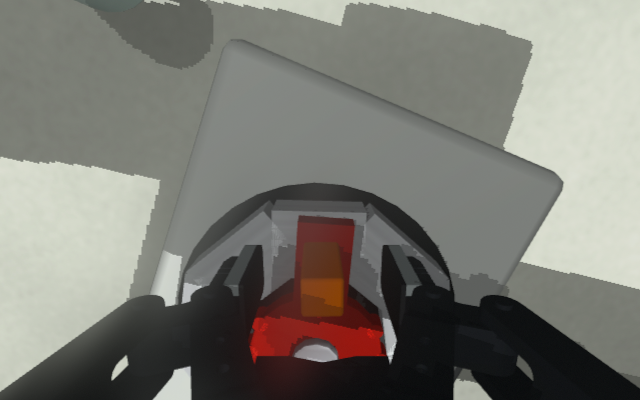

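The pin stands in the lug with both pads clear and zero force. I'll rise straight up and inspect.

Call:
servo_tool(increments=[[[0,0,0.006],0],[[0,0,0.01],0],[[0,0,0.012],0],[[0,0,0.015],0],[[0,0,0.015],0],[[0,0,0.015],0],[[0,0,0.015],0],[[0,0,0.01],0]])

```text
clock: 24.85
tcp_pos: [584.1, 58.3, 252.4]
ee_rot: [-0.091, 0.09, -0.701, 0.701]
ft_force: [-0.3, 0.1, 0.4]
gripper_width: 0.6
```

Run:
```python
from h import *
import pickle
s=sensors.state();print(s['tcp_pos'],s['ft_force'],s['gripper_width'])
c=capture('wrist'); pickle.dump(c,open('w12.pkl','wb'));save('w12.png',c['frame'],(240,130,400,290),4)
c=capture('side'); pickle.dump(c,open('s12.pkl','wb'));save('s12.png',c['frame'],(250,110,350,210),6)
```

```text
[584.07458874  58.25139978 252.36079498] [-0.34977417  0.08414051  0.43880943] 0.5996227268403005
```

View pics/w12.png

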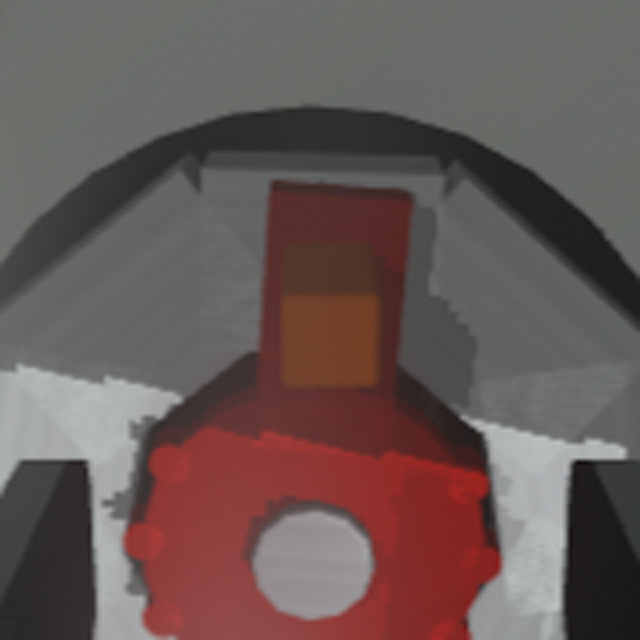

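View pics/s12.png

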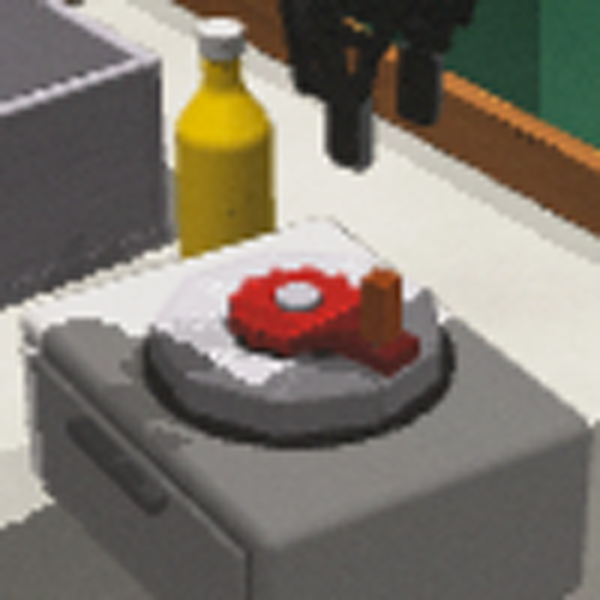

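The head rests on the lug and the wheel is held wound with nothing touching it. I'll check the head's height and the wheel's angle, confirm it is still, then hand in.

Run:
```python
from h import *
c=capture('wrist'); 
import pickle
o=pickle.load(open('w12.pkl','rb'))
for x,y in [(300,310),(330,340),(365,375),(300,220)]:
    u,v=240+x/4,130+y/4; print(px(o,u,v),px(c,u,v))
g=lambda x,y,z: px(o,240+(x+.5)/4-.5,130+(y+.5)/4-.5,z=z)
hd=g(330,341,182);cap=g(313,564,152);print(hd,cap,np.hypot(*(hd-cap)[:2]),np.arctan2(*(hd-cap)[[1,0]]))
m=np.mean([g(270,183,146),g(412,190,146)],0)-cap;print('lug angle',np.arctan2(m[1],m[0]),np.hypot(*m[:2]))
print(np.abs(c['frame'][130:290,240:400].astype(int)-o['frame'][130:290,240:400]).mean())
```

```text
[588.44025613  55.84658341 181.26826499] [588.80842116  55.60241046 182.19684169]
[582.55969584  59.51783684 181.11665139] [582.86115824  59.61258921 180.90137918]
[575.55751125  63.98351879 180.5747162 ] [575.97226657  63.73452892 181.4037951 ]
[590.73071317  49.81158551 145.53811694] [591.07375806  49.86060404 145.46677484]
[582.88398611  59.22259003 182.        ] [572.32315884 112.36674101 152.        ] 54.1833171363218 -1.3746314476879278
lug angle -1.3872564387820296 71.94449782323333
1.8355989583333334
```

The head's top is at about 181.5 mm (182 fully home), so the shoulder is on the lug. The lug is at -1.38 rad against -2.41 at rest, about 1.03 rad wound, and still. Handing in.

Run:
```python
from h import *
print(r.close_job(), sensors.state()['clock'])
```

```text
the job is handed in; nothing more can be done
the job is handed in; nothing more can be done
```

The pin is fully home through the lug and the lock hole and holds the wheel wound on its own. I handed the job in at about 25 s of the 72 s allowed. No verdict was reported.

**What I did:** I lifted the pin from its stand and put it through the lug's hole with the wheel at rest. I then turned the wheel about 1.03 rad anticlockwise and felt the tip drop into the lock hole. I pushed the pin in until the head met the lug, eased the spring load onto the ring, let go and moved clear. The highest force read was about 9 N vertical and 7 N sideways.

**Last checks:**
- **Pin:** the head's top is at 180.6–182.2 mm (182 when home), so its underside is on the lug. It looks upright.
- **Wheel:** wound about 1.03 rad, with no real change between two pictures about 0.1 s apart. That is too short a gap to prove stillness, but it agrees with the ring having taken the load.
- **Robot:** it is clear above the wheel with the gripper open and touches nothing.
- **Bystanders:** I didn't re-measure them. The path kept clear of all of them, and no unexpected force showed up.

**One disagreement:** my first estimate of the wheel's axis was about 2 mm off in y. It showed as a sideways load of up to about 6 N while turning, and I corrected part of it on the way.

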